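# Feel out the hidden tin and weigh it

### The arm

A 6-joint arm with a two-finger parallel gripper is mounted at the origin on the work surface. World frame = base frame: x ahead of the robot, y to its left, z up, the work surface at z = 0. Lengths are in m, angles in rad, forces in N, time in s.
With the tool pointing down it reaches from about 0.375 to 0.9 m from the base axis. Payload 3.1 kg.
Tool frame: the origin (TCP) lies at the centre of the arm's flange, where the gripper is bolted on; the fingertips stand 182 mm ahead of it and the grasp point (between the pads) lies 164 mm ahead of it; z points along the fingers, y is the line along which they close (so a half turn about z gives the same grasp; the last joint's range is limited). The gripper opens to 87 mm and grips with 3 to 60 N. Pads are 19 mm wide; open, the fingers measure 117 mm over their backs; the gripper's body (75 mm by 190 mm) begins 51 mm behind the grasp point.
Start: joints at [1.048, 0.527, 1.433, -0, 1.181, -0.178], TCP at [0.211, 0.588, 0.405] pointing down, gripper open.
Joint ranges: [-3.08, 3.08], [-0.75, 2.2], [0.22, 2.44], [-1.43, 4.57], [0, 2.65], [-2.85, 2.85]. Speed limits (rad/s): [2.79, 2.79, 3.14, 3.14, 3.14, 3.14].

### API

Orientations are given as a unit quaternion [x, y, z, w].
In Python, from rig import * gives the robot as it stands.
- The arm moves only by the tool move_arm, never from a script. Its argument "commands" is a list that holds one entry, the list of rows, each a list of 6 numbers: the shift along the tool's x, y, z in units of 40 mm (1.0 is 40 mm), then the turn, a rotation vector about the tool's x, y, z in rad. A call has 1 to 12 rows; each row is the pose to reach, as a shift and turn from the pose commanded when the call began, along the tool's axes at that moment; what a row does not reach only later rows make up. A row lasts 1/8 s, in which the tool goes at most 62.5 mm and 10.7 degrees, less where a joint would pass 70% of its speed; a pose out of reach is approached as far as the arm can. A call with a gripper value outside its range is refused whole. "claw" is the closure, from -1 (fully open) to 1 (shut), so that 0 is half open, set as the call begins (left out, the last holds). The fingers move at their own pace and stop on an object; "squeeze" is the grip in N (left out, the last holds). Time passes only in rows, so rows that repeat a pose let the fingers close. It gives the time, the measured TCP pose, the force, the opening and the grip force at its end, in the units of the state.
- get_obs(): the state, without advancing time (a new reading comes with each control period).
- camera(name): name is "scene" or "top" or "wrist"; returns a dict with "pixels" (480x640x3 uint8, blue, green, red), "range_z" (480x640 float32, m along the optical axis (not along the pixel's ray), 0 where there is no reading), "camera_matrix" (3x3 intrinsics, pixels), "extrinsics" (4x4, takes a point from world to camera coordinates). Camera axes: x right, y up, looking along -z (the intrinsics and any distortion apply to the point x, -y, -z); pixel columns grow to the right and rows downward; lengths in m; the calibration is good to about 2 mm. A picture is of the moment at which its call begins.
- hand_in(): hands the job in; it is judged then, once.
The state is a dict: "time": time; "q": joint angles; "joint_velocities": joint speeds; "joint_torque": joint torques, N m; "position": TCP position; "tool_rot": TCP orientation; "ft_force": force on the tool from outside, world axes, zero at the start; "moment": the same for the moment, N m; "grip_width": finger opening in m; "grip_force": force on a finger pad.
Only numpy, scipy, OpenCV 4.12 (cv2) and the standard library are available. Lean on these libraries where they do the work, as an engineer would, in place of code of your own. Each camera call takes 0.05 s, during which the arm holds its last target. There are 200 camera calls.

### The job

A small round brass tin is hidden somewhere inside the wooden keeping box, under its sliding lid. Slide the lid to the right by the opening in it, feel inside the box until you have found the tin, lift it out through the opening and set it down gently in the dish of the scale, where it is to stay with nothing else in the dish. Leave the pliers, jar and bottle where they are.

Things in the scene. Friction and masses are not known exactly. Their poses are not given: they have to be found in the camera images.
- box: Fixed brown wooden box, 88 mm (its x) by 290 mm (its y), yawed up to 0.25 rad; origin at the centre of its underside. Inside, one straight channel: x -24 to 24 mm, y -125 to 125 mm, cork floor 4 mm above the table, walls 48 mm high; dark lips along the long sides stand to 58 mm. A smooth, closed, upright brass tin is hidden in it, 30 mm in diameter, 32 mm tall.
- floor (a point): Centre of the channel's floor in the box, axes as the box's. The hidden tin's pose is not reported: at the start it stands on this floor (top 36 mm above the table), centre somewhere from y = -75 to -12 mm and within 5 mm of x = 0 in this frame, out of sight under the lid's long part. It weighs 220 to 280 g and resists a push along the channel with 1.5 to 3 N.
- lid (a joint): Travel in m of the dark teal sliding lid towards the box's -y (to the right seen from the robot): 0 = farthest left, 0.154 = farthest right, starts at 0 to 0.015. About 1 N moves it; it stays where left and does not lift off. Lid 8 mm thick, 72 mm wide, underside 48 mm above the table; it reaches 50 mm beyond the port towards +y, 154 mm towards -y.
- port (a point): Centre, at the lid's top face (56 mm above the table), of the lid's only opening, the port: 48 mm in x by 96 mm in y, a thin brass line along its two short edges. In the box's frame its y is 0.077 m minus the lid's travel; axes as the box's. Fingers put down through the port push the lid along by the port's edge.
- scale: Fixed white spring scale, base 115 x 115 x 30 mm, origin at the centre of its underside, z up. It carries the dish on a short stem.
- dish_in (a point): Centre of the inner floor of the scale's round steel dish, 62 mm above the table when empty; the dish is 104 mm across the rim, its flat floor about 85 mm, its rim 8 mm above the floor.
- dish (a joint): How far the sprung dish has sunk, in m: 0 when empty, stop at 0.026; about 320 N/m. The tin alone sinks it about 6 to 9 mm.
- flat_pliers: Bystander, loose pliers with pink handles, 167 mm long, 15 mm high; origin near the pivot on the underside, jaws to +x.
- round_pliers: Bystander, loose pliers with pink handles, 173 mm long, 15 mm high; origin near the pivot on the underside, jaws to +x.
- bead_jar: Bystander, loose amber glass jar with aluminium cap, 48 mm across, 62 mm tall; origin at the centre of its underside.
- cement: Bystander, loose small white bottle with red cap, 34 mm across, 70 mm tall; origin at the centre of its underside.
Mind the look-alikes: they are no part of the job. There is more than one size of the scale; the one meant has the size given above.

How it is judged:
On the way:
1. the lid has been slid to the right by more than 45 mm of its travel (value of joint lid above 0.045 m), for 0.2 s.
At the end, for the whole second after the job is handed in: The tin rests released in the scale's dish, alone: the dish has sunk by 3.5 to 10 mm and is at rest (value of joint dish between 0.0035 and 0.01 m and velocity of joint dish between -0.005 and 0.005 m/s); the robot touches nothing.
It fails at once if a bystander (pliers, bead jar or bottle) is moved by more than 20 mm (distance of any of flat_pliers, round_pliers, bead_jar, cement from where it was at the start of the episode above 0.02 m).
It fails at once if the tin is dropped into the dish from more than about 15 mm, so that the dish is driven down faster than 0.35 m/s (velocity of joint dish above 0.35 m/s).
It fails at once if the scale is struck or pressed with more than 30 N (contact force between scale and anything else above 30 N).
It also fails if it takes over 72 s, if anything falls off the work surface, if the arm or the gripper's body presses on something with over 40 N, if the wrist force passes 120 N, or if a joint passes its speed limit or range.

## Working session

There is one attempt and no reset: what is moved stays moved. The work goes in short steps, Python scripts to look and compute and a tool call to move; the robot and the scene stay as the last step left them, time stands still between calls to the robot, and variables do not carry over. Pictures are saved under pics/ and viewed, at most 10 in all, crops included, and the job is handed in when it is done.

Besides the shell and the picture viewer there is one more tool, called in YAML: its name, and indented under it one key for each argument. move_arm: Moves the arm, as the interface text tells. Its arguments: {"type":"object","properties":{"commands":{"type":"array","items":{"type":"array","items":{"type":"array","items":{"type":"number"}}}},"claw":{"type":"number"},"squeeze":{"type":"number"}},"required":["commands"]}

```bash
ls; mkdir -p pics
cat > h.py <<'E'
from rig import *
import numpy as np, cv2
def pix2plane(c,u,v,z):
    K=c["camera_matrix"];E=np.array(c["extrinsics"]);R=E[:3,:3];t=E[:3,3]
    d=np.linalg.inv(K)@np.array([u,v,1.]);d=np.array([d[0],-d[1],-d[2]])
    o=-R.T@t;w=R.T@d
    return o+w*(z-o[2])/w[2]
def pts(c):
    K=c["camera_matrix"];E=np.array(c["extrinsics"]);R=E[:3,:3];t=E[:3,3]
    v,u=np.mgrid[:480,:640];Z=c["range_z"]
    P=np.stack([(u-K[0,2])/K[0,0]*Z,-(v-K[1,2])/K[1,1]*Z,-Z],-1)
    return (P-t)@R
E
python3 - <<'E'
from h import *
import pickle
print(get_obs())
for n in("top","scene"):
    c=camera(n);cv2.imwrite(f"pics/{n}0.png",c["pixels"]);pickle.dump(c,open(n+"0.pkl","wb"))
    print(c["camera_matrix"],c["extrinsics"])
E
```

```text
pics
{'time': 0.0, 'q': array([ 1.04751518e+00,  5.28457348e-01,  1.43389958e+00, -1.51056125e-05,
        1.18142612e+00, -1.78508591e-01]), 'joint_velocities': array([ 7.59068010e-04,  6.83486406e-04,  1.46587870e-03, -7.85545226e-05,
        6.02199637e-04,  4.80178252e-04]), 'joint_torque': array([-1.69538256e-03, -4.40046501e+01, -1.76589614e+01,  6.31876267e-02,
        5.82797604e-02, -1.48864947e-04]), 'position': array([0.2110412 , 0.58792113, 0.4037775 ]), 'tool_rot': array([ 1.71530809e-01,  9.85178147e-01, -1.03086509e-03, -3.69903357e-04]), 'ft_force': array([-0.15827685,  0.11544259,  0.14505849]), 'moment': array([-0.02260317, -0.05539224,  0.03549729]), 'grip_force': 0.0, 'grip_width': 0.08726321800067097}
[[579.37596412   0.         311.34892121]
 [  0.         579.37596412 246.34450879]
 [  0.           0.           1.        ]] [[ 1.69795332e-02 -9.99853886e-01  1.97556076e-03  4.23232580e-02]
 [ 9.92908431e-01  1.70940367e-02  1.17646259e-01 -5.12050727e-01]
 [-1.17662839e-01 -3.60276252e-05  9.93053601e-01 -1.38726528e+00]
 [ 0.00000000e+00  0.00000000e+00  0.00000000e+00  1.00000000e+00]]
[[472.07858966   0.         321.31472858]
 [  0.         472.07858966 238.24203377]
 [  0.           0.           1.        ]] [[-0.64023959  0.76810958 -0.01004689  0.26882968]
 [-0.5126236  -0.41747148  0.75028968  0.24032268]
 [ 0.5721104   0.48551543  0.66103287 -1.41102401]
 [ 0.          0.          0.          1.        ]]
```

View pics/top0.png

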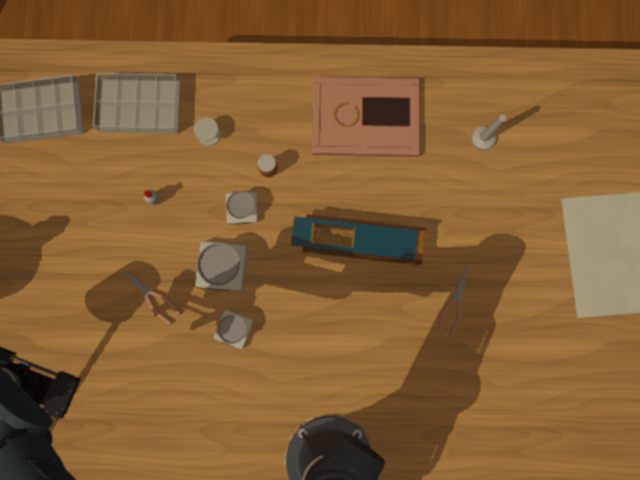

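View pics/scene0.png

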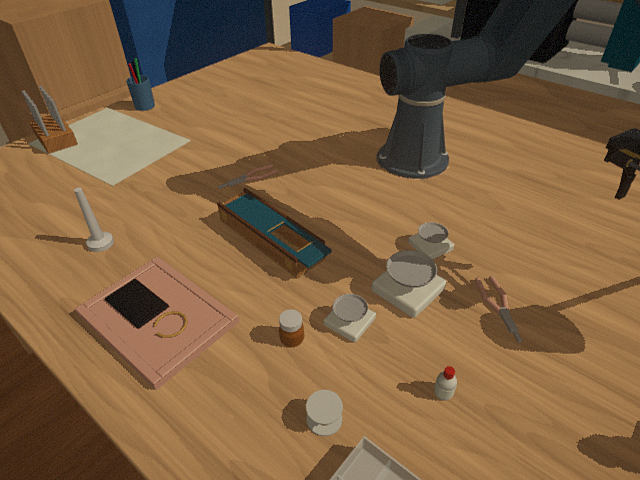

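The top view shows the box with its teal lid at about (360,240) and the port at (333,236). There are three scales, at (241,207), (220,266) and (234,329). The middle one, about 48 px or 112 mm wide, matches the 115 mm base and the others look about 75 mm. The pliers are at (150,297) and (457,300), the jar at (267,165) and the bottle at (150,197). I'll measure these and confirm the scale in a crop.

```bash
cat > m.py <<'E'
from h import *
import pickle
T=pickle.load(open("top0.pkl","rb"));S=pickle.load(open("scene0.pkl","rb"))
cv2.imwrite("pics/crop.png",cv2.resize(T["pixels"][170:370,170:450],None,fx=2.8,fy=2.8,interpolation=cv2.INTER_CUBIC))
def lab(c,m,name,minA=60):
    n,L,st,ce=cv2.connectedComponentsWithStats(m.astype(np.uint8))
    P=pts(c)
    for i in range(1,n):
        if st[i,4]>minA:
            q=P[L==i];q=q[np.isfinite(q).all(1)]
            r=cv2.minAreaRect(q[:,:2].astype(np.float32))
            print(name,st[i],ce[i].round(1),"z",np.percentile(q[:,2],[5,50,95]).round(4),"rect",np.round(r[0],4),np.round(r[1],4),round(r[2],1))
for nm,c in(("top",T),("scene",S)):
    h=cv2.cvtColor(c["pixels"],cv2.COLOR_BGR2HSV)
    H,s,v=h[...,0],h[...,1],h[...,2]
    lab(c,(H>85)&(H<105)&(s>120)&(v>30)&(v<140),nm+" teal",300)
    P=pts(c)
    # scales: height-banded region
    w=(P[...,0]>.25)&(P[...,0]<.7)&(P[...,1]>.1)&(P[...,1]<.5)
    lab(c,w&(P[...,2]>.024)&(P[...,2]<.036)&(s<90),nm+" base",150)
    lab(c,w&(P[...,2]>.05)&(P[...,2]<.08)&(s<90),nm+" dish",150)
E
python3 m.py
```

```text
top teal [ 334  222   81   35 1508] [381.4 240.6] z [0.0504 0.0552 0.0602] rect [ 0.4963 -0.0381] [0.16   0.3136] 32.5
top base [196 243  51  48 546] [229.1 272.3] z [0.0246 0.0283 0.0334] rect [0.4603 0.2711] [0.1136 0.1126] 86.3
top dish [ 197  243   43   43 1452] [218.2 264. ] z [0.0564 0.0617 0.0691] rect [0.4614 0.2717] [0.101  0.1009] 0.8
scene teal [ 601    0   39   71 1556] [624.5  38.9] z [0.0955 0.1746 0.2816] rect [0.0918 0.413 ] [2.0451 0.1191] 6.0
scene teal [ 225  195   99   73 1460] [269.7 224.7] z [0.0523 0.0546 0.0568] rect [0.7421 0.2326] [0.9822 0.1862] 54.6
scene base [ 373  271   73   41 1218] [408.8 290.5] z [0.0257 0.0286 0.0309] rect [0.4619 0.2767] [0.1147 0.1173] 85.2
scene dish [ 387  251   50   37 1456] [411.4 268.6] z [0.059  0.0614 0.0689] rect [0.461  0.2757] [0.1025 0.1023] 49.7
```

View pics/crop.png

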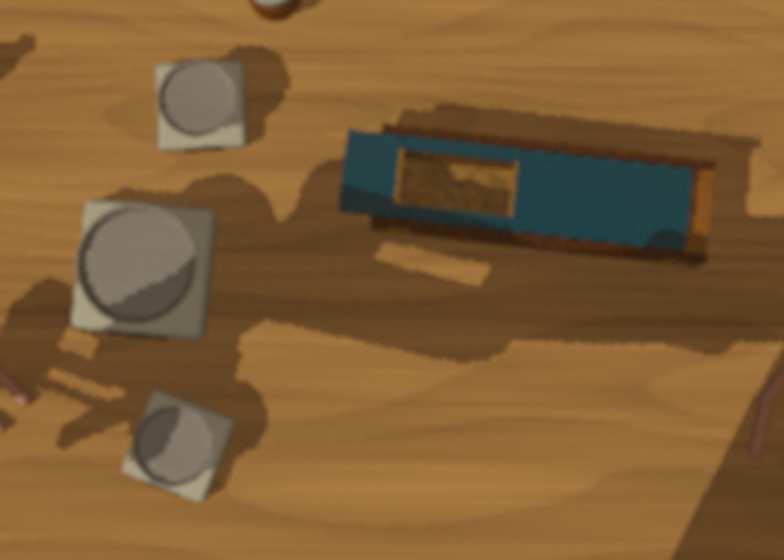

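The crop confirms it: the middle scale is the large one, with a base of about 115 mm and a dish centre near (0.461, 0.274). The lid, port and brass lines are clear. Next is the box frame.

```bash
cat > b.py <<'E'
from h import *
import pickle
T=pickle.load(open("top0.pkl","rb"))
def f(c,z): return pix2plane(T,170+(c[0]+.5)/2.8-.5,170+(c[1]+.5)/2.8-.5,z)[:2].round(4)
for n,c,z in [("lipUL",(383,127),.058),("lipUR",(715,162),.058),("lipLL",(372,226),.058),("lipLR",(705,261),.058),
 ("lidUL",(349,130),.056),("lidLL",(340,211),.056),("lidUR",(692,166),.056),("lidLR",(686,250),.056),
 ("pUL",(400,150),.056),("pUR",(518,160),.056),("pLL",(395,203),.056),("pLR",(513,217),.056)]: print(n,f(c,z))
for nm in("top","scene"):
    c=pickle.load(open(nm+"0.pkl","rb"));P=pts(c)
    h=cv2.cvtColor(c["pixels"],cv2.COLOR_BGR2HSV)
    w=(P[...,0]>.40)&(P[...,0]<.6)&(P[...,1]>-.2)&(P[...,1]<.2)
    m=w&(h[...,0]>85)&(h[...,0]<105)&(h[...,1]>120)&(P[...,2]>.045)&(P[...,2]<.066)
    q=P[m];r=cv2.minAreaRect(q[:,:2].astype(np.float32));print(nm,"lid",len(q),np.round(r[0],4),np.round(r[1],4),r[2],np.median(q[:,2]))
    m=w&(P[...,2]>.03)&(P[...,2]<.066)
    q=P[m];r=cv2.minAreaRect(q[:,:2].astype(np.float32));print(nm,"box",len(q),np.round(r[0],4),np.round(r[1],4),r[2])
E
python3 b.py
```

```text
lipUL [0.5838 0.0641]
lipUR [ 0.5583 -0.2219]
lipLL [0.4978 0.072 ]
lipLR [ 0.4727 -0.2129]
lidUL [0.5811 0.0935]
lidLL [0.5105 0.0997]
lidUR [ 0.5548 -0.2025]
lidLR [ 0.482 -0.197]
pUL [0.5644 0.0492]
pUR [ 0.5574 -0.0526]
pLL [0.5183 0.0527]
pLR [ 0.5079 -0.0487]
top lid 1542 [ 0.5311 -0.0515] [0.2905 0.0665] 84.61074829101562 0.05512980222576788
top box 3842 [5.361e-01 1.000e-04] [0.4099 0.0911] 84.39136505126953
scene lid 1466 [ 0.531  -0.0458] [0.3022 0.073 ] 83.98896026611328 0.054601582905095244
scene box 3463 [0.5369 0.    ] [0.4091 0.0926] 84.35187530517578
```

```bash
cat > go.py <<'E'
# usage: go.py x y z  -> row (shift in 40mm units, rotvec) to bring TCP to x,y,z with tool y along box y
from h import *
import sys
from scipy.spatial.transform import Rotation as Ro
YAW=-0.091
o=get_obs();R=Ro.from_quat(o["tool_rot"]);p=o["position"]
t=np.array([float(a) for a in sys.argv[1:4]])
ey=np.array([-np.sin(YAW),np.cos(YAW),0]);ez=np.array([0,0,-1.]);ex=np.cross(ey,ez)
G=Ro.from_matrix(np.c_[ex,ey,ez])
print("t",o["time"],"p",p.round(4),"F",o["ft_force"].round(2),"w",round(o["grip_width"],4),"q",o["q"].round(2))
print("shift",(R.inv().apply(t-p)/.04).round(3),"rot",(R.inv()*G).as_rotvec().round(4))
E
python3 go.py 0.537 0 0.40
```

```text
t 0.1 p [0.2111 0.588  0.4039] F [ 0.15 -0.73 -0.51] w 0.0872 q [ 1.05  0.53  1.43 -0.    1.18 -0.18]
shift [-12.637 -11.08    0.113] rot [-0.0018 -0.0006 -0.2538]
```

move_arm:
  commands:
    - [[-12.64, -11.08, 0.1, 0, 0, -0.254], [-12.64, -11.08, 0.1, 0, 0, -0.254], [-12.64, -11.08, 0.1, 0, 0, -0.254], [-12.64, -11.08, 0.1, 0, 0, -0.254], [-12.64, -11.08, 0.1, 0, 0, -0.254], [-12.64, -11.08, 0.1, 0, 0, -0.254], [-12.64, -11.08, 0.1, 0, 0, -0.254], [-12.64, -11.08, 0.1, 0, 0, -0.254], [-12.64, -11.08, 0.1, 0, 0, -0.254], [-12.64, -11.08, 0.1, 0, 0, -0.254], [-12.64, -11.08, 0.1, 0, 0, -0.254], [-12.64, -11.08, 0.1, 0, 0, -0.254]]
  claw: 0.08

```text
time: 1.6
position: [0.539, -0.0031, 0.4004]
tool_rot: [0.048, 0.999, -0.0, 0.001]
ft_force: [-0.2, 1.4, -0.3]
grip_width: 0.04
grip_force: 0.0
```

```bash
python3 - <<'E'
from h import *
import pickle
c=camera("wrist");cv2.imwrite("pics/w1.png",c["pixels"]);pickle.dump(c,open("w1.pkl","wb"))
print(c["camera_matrix"][0],c["extrinsics"])
E
python3 go.py 0.537 0 0.224
```

```text
[335.63886885   0.         318.1878631 ] [[ 9.52318241e-02  9.95455066e-01 -3.32671372e-04 -4.73714771e-02]
 [-9.53273470e-01  9.11001911e-02 -2.88045912e-01  5.48198892e-01]
 [-2.86706456e-01  2.77482644e-02  9.57616542e-01 -2.31777640e-01]
 [ 0.00000000e+00  0.00000000e+00  0.00000000e+00  1.00000000e+00]]
t 1.65 p [ 0.5377 -0.0013  0.4002] F [ 0.24  0.34 -0.05] w 0.04 q [-0.21  0.42  1.66  0.    1.07 -1.69]
shift [0.015 0.029 4.405] rot [ 0.0004 -0.001  -0.003 ]
```

View pics/w1.png

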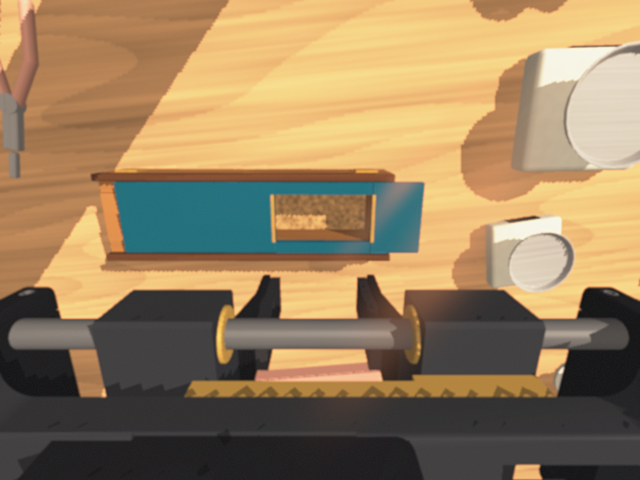

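The wrist view shows the port corners at about (272,194), (374,194), (274,242) and (372,242), with the fingertips at (268,280) and (368,280). I'll check those points and measure the port by casting rays.

Run:
```python
from h import *
import pickle
c=pickle.load(open("w1.pkl","rb"))
for p in[(272,194),(374,194),(274,242),(372,242),(121,181),(423,183),(422,252),(126,252)]: print(p,pix2plane(c,*p,.056).round(4), pts(c)[p[1],p[0]].round(4))
print([pts(c)[r,200].round(4) for r in(200,215,230)])
```

```text
(272, 194) [ 0.5082 -0.046   0.056 ] [ 0.5084 -0.0461  0.0551]
(374, 194) [0.5177 0.0524 0.056 ] [0.5177 0.0524 0.0558]
(274, 242) [ 0.5567 -0.0505  0.056 ] [ 0.5567 -0.0505  0.056 ]
(372, 242) [0.5662 0.0481 0.056 ] [0.566  0.048  0.0563]
(121, 181) [ 0.4821 -0.1883  0.056 ] [ 0.4822 -0.1897  0.0536]
(423, 183) [0.5115 0.0997 0.056 ] [0.5117 0.1    0.0549]
(422, 252) [0.5817 0.0983 0.056 ] [ 6.026e-01  1.147e-01 -1.000e-04]
(126, 252) [ 0.553  -0.2022  0.056 ] [ 0.5541 -0.2048  0.0519]
[array([ 0.5075, -0.1167,  0.0555]), array([ 0.5223, -0.1198,  0.0551]), array([ 0.5374, -0.1228,  0.0552])]
```

move_arm:
  commands:
    - [[0.015, 0.04, 1.4, 0, 0, 0], [0.015, 0.04, 2.8, 0, 0, 0], [0.015, 0.04, 3.6, 0, 0, 0], [0.015, 0.04, 4.0, 0, 0, 0], [0.015, 0.04, 4.4, 0, 0, 0], [0.015, 0.04, 4.4, 0, 0, 0], [0.015, 0.04, 4.4, 0, 0, 0], [0.015, 0.04, 4.4, 0, 0, 0]]

```text
time: 2.65
position: [0.5372, 0.0018, 0.2258]
tool_rot: [0.045, 0.999, -0.0, 0.001]
ft_force: [1.1, 0.9, -0.4]
grip_width: 0.0403
grip_force: 0.0
```

```bash
python3 go.py 0.537 0 0.224; python3 go.py 0.5246 -0.136 0.224
```

```text
t 2.65 p [0.5372 0.0018 0.2258] F [ 1.14  0.86 -0.39] w 0.0403 q [-0.2   0.69  1.79 -0.    0.66 -1.68]
shift [ 0.001 -0.044  0.045] rot [-0.0003  0.0022  0.0002]
t 2.65 p [0.5372 0.0018 0.2258] F [ 1.14  0.86 -0.39] w 0.0403 q [-0.2   0.69  1.79 -0.    0.66 -1.68]
shift [ 1.000e-03 -3.459e+00  4.600e-02] rot [-0.0003  0.0022  0.0002]
```

move_arm:
  commands:
    - [[0, -0.3, 0.03, 0, 0, 0], [0, -0.6, 0.03, 0, 0, 0], [0, -0.9, 0.03, 0, 0, 0], [0, -1.2, 0.03, 0, 0, 0], [0, -1.5, 0.03, 0, 0, 0], [0, -1.8, 0.03, 0, 0, 0], [0, -2.1, 0.03, 0, 0, 0], [0, -2.4, 0.03, 0, 0, 0], [0, -2.7, 0.03, 0, 0, 0], [0, -3.0, 0.03, 0, 0, 0], [0, -3.2, 0.03, 0, 0, 0], [0, -3.2, 0.03, 0, 0, 0]]

```text
time: 4.15
position: [0.5254, -0.1265, 0.2236]
tool_rot: [0.046, 0.999, -0.0, 0.001]
ft_force: [0.3, -0.4, -0.4]
grip_width: 0.04
grip_force: 0.0
```

Now I'll rise so the wrist camera can look through the port.

move_arm:
  commands:
    - [[0, 0, -1, 0, 0, 0], [0, 0, -2, 0, 0, 0], [0, 0, -3.2, 0, 0, 0], [0, 0, -4.4, 0, 0, 0], [-0.5, 0, -4.4, 0, 0, 0], [-0.5, 0, -4.4, 0, 0, 0], [-0.5, 0, -4.4, 0, 0, 0]]

```text
time: 5.03
position: [0.5443, -0.127, 0.3986]
tool_rot: [0.045, 0.999, 0.0, -0.001]
ft_force: [-0.2, -0.1, -0.6]
grip_width: 0.0401
grip_force: 0.0
```

Run:
```python
from h import *
import pickle
c=camera("wrist");cv2.imwrite("pics/w2.png",c["pixels"]);pickle.dump(c,open("w2.pkl","wb"))
print(get_obs()["position"])
```

```text
[ 0.54426716 -0.12701498  0.3984443 ]
```

View pics/w2.png

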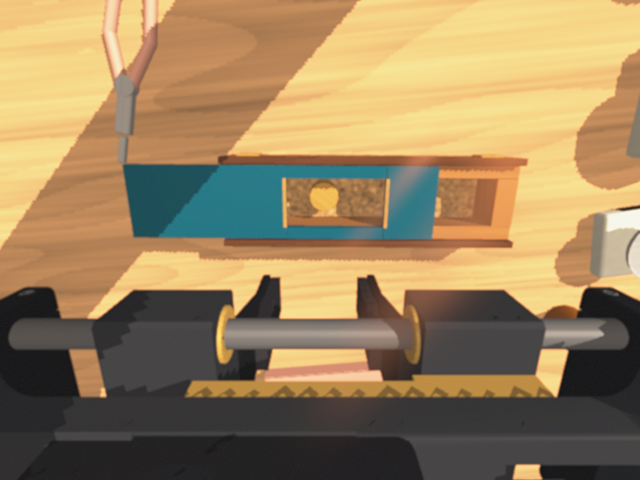

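The tin's brass top shows through the port at about (324,195). The port edges are at columns 284 and 388.

```bash
cat > tin.py <<'E'
from h import *
import pickle
c=pickle.load(open("w2.pkl","rb"));P=pts(c)
sub=np.zeros((480,640),bool);sub[178:226,290:384]=1
m=sub&(P[...,2]>.030)&(P[...,2]<.042)
n,L,st,ce=cv2.connectedComponentsWithStats(m.astype(np.uint8));i=1+np.argmax(st[1:,4])
k,r=cv2.minEnclosingCircle(np.argwhere(L==i)[:,::-1].astype(np.float32))
print(st[i],ce[i],k,r,"z",np.median(P[L==i][:,2]));q=P[L==i]
ctr=pix2plane(c,*k,np.median(q[:,2]));print("tin",ctr,"r",cv2.minEnclosingCircle(q[:,:2].astype(np.float32)))
for p in[(285,180),(387,180),(286,226),(386,226)]: print(pix2plane(c,*p,.056).round(4))
ey=np.array([.0908,.9959]);print("box y,x",(ctr[:2]-[.5292,-.0747])@ey,(ctr[:2]-[.5292,-.0747])@[.9959,-.0908])
E
python3 tin.py; python3 go.py 0.53 -0.124 0.224
```

```text
[310 182  29  29 650] [323.76615385 195.82769231] (323.75347900390625, 195.77906799316406) 14.418684005737305 z 0.035424341318607375
tin [ 0.52165503 -0.11955728  0.03542434] r ((0.5221602320671082, -0.11955008655786514), 0.01484732422977686)
[ 0.4999 -0.1551  0.056 ]
[ 0.5087 -0.0583  0.056 ]
[ 0.5449 -0.1594  0.056 ]
[ 0.5538 -0.0608  0.056 ]
box y,x -0.045358445818045226 -0.0034409931570503908
t 5.075 p [ 0.5443 -0.127   0.3984] F [-0.39  0.99  0.12] w 0.0398 q [-0.43  0.45  1.61 -0.    1.09 -1.91]
shift [0.348 0.039 4.362] rot [ 0.0009 -0.0031  0.0005]
```

```bash
python3 go.py 0.5229 -0.1083 0.224
```

```text
t 5.075 p [ 0.5443 -0.127   0.3984] F [-0.39  0.99  0.12] w 0.0398 q [-0.43  0.45  1.61 -0.    1.09 -1.91]
shift [0.561 0.414 4.363] rot [ 0.0009 -0.0031  0.0005]
```

move_arm:
  commands:
    - [[0.56, 0.415, 1.3, 0, 0, 0], [0.56, 0.415, 2.6, 0, 0, 0], [0.56, 0.415, 3.0, 0, 0, 0], [0.56, 0.415, 3.0, 0, 0, 0], [0.56, 0.415, 3.0, 0, 0, 0]]
  claw: -0.24

```text
time: 5.7
position: [0.5252, -0.1094, 0.2809]
tool_rot: [0.045, 0.999, -0.001, 0.002]
ft_force: [-0.7, -0.6, -0.1]
grip_width: 0.0541
grip_force: 0.0
```

```bash
python3 go.py 0.5229 -0.1083 0.224
```

```text
t 5.7 p [ 0.5252 -0.1094  0.2809] F [-0.74 -0.57 -0.08] w 0.0541 q [-0.41  0.59  1.76 -0.    0.78 -1.89]
shift [0.064 0.023 1.423] rot [-0.001   0.0031  0.    ]
```

move_arm:
  commands:
    - [[0.03, 0.02, 0.5, 0, 0, 0], [0.03, 0.02, 1.0, 0, 0, 0], [0.03, 0.02, 1.42, 0, 0, 0], [0.03, 0.02, 1.42, 0, 0, 0], [0.03, -0.16, 1.42, 0, 0, 0], [0.03, -0.34, 1.42, 0, 0, 0], [0.03, -0.34, 1.42, 0, 0, 0], [0.03, -0.27, 1.42, 0, 0, 0], [0.03, -0.27, 1.42, 0, 0, 0], [0.03, -0.27, 1.42, 0, 0, 0]]

```text
time: 6.95
position: [0.5221, -0.1193, 0.2228]
tool_rot: [0.045, 0.999, 0.0, -0.0]
ft_force: [-0.3, 0.5, 0.2]
grip_width: 0.0537
grip_force: 0.0
```

```bash
python3 go.py 0.5218 -0.1196 0.190
```

```text
t 6.95 p [ 0.5221 -0.1193  0.2228] F [-0.35  0.54  0.16] w 0.0537 q [-0.43  0.69  1.79  0.    0.65 -1.91]
shift [ 0.008 -0.008  0.819] rot [ 0.     -0.0001  0.0006]
```

move_arm:
  commands:
    - [[0, -0.01, 0.3, 0, 0, 0], [0, -0.01, 0.6, 0, 0, 0], [0, -0.01, 0.81, 0, 0, 0], [0, -0.01, 0.81, 0, 0, 0], [0, -0.01, 0.81, 0, 0, 0]]

```text
time: 7.58
position: [0.5221, -0.12, 0.1902]
tool_rot: [0.045, 0.999, 0.0, -0.0]
ft_force: [-0.5, -0.1, -0.7]
grip_width: 0.0543
grip_force: 0.1
```

move_arm:
  commands:
    - [[0, 0, 0, 0, 0, 0], [0, 0, 0, 0, 0, 0], [0, 0, 0, 0, 0, 0], [0, 0, 0, 0, 0, 0], [0, 0, 0, 0, 0, 0], [0, 0, 0, 0, 0, 0]]
  claw: 1
  squeeze: 20

```text
time: 8.32
position: [0.5221, -0.1199, 0.1906]
tool_rot: [0.045, 0.999, 0.0, 0.0]
ft_force: [-0.2, 1.3, 3.2]
grip_width: 0.0293
grip_force: 20.0
```

```bash
python3 go.py 0.461 0.2735 0.190
```

```text
t 8.325 p [ 0.5221 -0.1199  0.1906] F [-0.18  1.34  3.22] w 0.0293 q [-0.43  0.75  1.8   0.    0.59 -1.91]
shift [2.415 9.655 0.014] rot [0.     0.0003 0.0001]
```

Gripped at about 29–30 mm, which fits the tin. Next is a straight lift.

move_arm:
  commands:
    - [[0, 0, -0.5, 0, 0, 0], [0, 0, -1, 0, 0, 0], [0, 0, -1.7, 0, 0, 0], [0, 0, -2.4, 0, 0, 0], [0, 0, -3.2, 0, 0, 0], [0, 0, -4, 0, 0, 0], [0, 0, -4.2, 0, 0, 0], [0, 0, -4.2, 0, 0, 0]]

```text
time: 9.32
position: [0.5218, -0.1199, 0.3579]
tool_rot: [0.045, 0.999, 0.0, -0.0]
ft_force: [-0.8, 1.3, -2.6]
grip_width: 0.0294
grip_force: 20.0
```

```bash
python3 go.py 0.461 0.2735 0.36
```

```text
t 9.325 p [ 0.5218 -0.1199  0.3579] F [-0.79  1.34 -2.64] w 0.0294 q [-0.43  0.47  1.71 -0.    0.97 -1.91]
shift [ 2.406  9.656 -0.051] rot [ 0.0001 -0.0005  0.0002]
```

move_arm:
  commands:
    - [[0.2, 0.7, 0, 0, 0, 0], [0.48, 1.9, 0, 0, 0, 0], [0.8, 3.2, 0, 0, 0, 0], [1.12, 4.5, 0, 0, 0, 0], [1.45, 5.8, 0, 0, 0, 0], [1.77, 7.1, 0, 0, 0, 0], [2.1, 8.4, 0, 0, 0, 0], [2.3, 9.2, 0, 0, 0, 0], [2.41, 9.66, 0, 0, 0, 0], [2.41, 9.66, 0, 0, 0, 0], [2.41, 9.66, 0, 0, 0, 0], [2.41, 9.66, 0, 0, 0, 0]]

```text
time: 10.82
position: [0.4615, 0.2724, 0.3582]
tool_rot: [0.046, 0.999, -0.0, -0.0]
ft_force: [0.2, 0.0, -2.7]
grip_width: 0.0294
grip_force: 20.0
```

```bash
python3 - <<'E'
from h import *
import pickle
c=camera("wrist");a=camera("scene");cv2.imwrite("pics/w3.png",np.hstack([cv2.resize(c["pixels"],(400,300)),cv2.resize(a["pixels"][180:330,320:520],(400,300))]))
P=pts(a)
s=cv2.cvtColor(a["pixels"],cv2.COLOR_BGR2HSV)[...,1]
w=np.abs(P[...,0]-.461)<.06;w&=np.abs(P[...,1]-.2735)<.06
d=w&(s<90)&(P[...,2]>.05)&(P[...,2]<.08);q=P[d];print(np.round(cv2.minEnclosingCircle(q[:,:2].astype(np.float32))[0],4),np.median(q[:,2]))
P=pts(c);s=cv2.cvtColor(c["pixels"],cv2.COLOR_BGR2HSV)[...,1]
w=(np.abs(P[...,0]-.461)<.06)&(np.abs(P[...,1]-.2735)<.06)&(s<90)&(P[...,2]>.06)&(P[...,2]<.075)
q=P[w];print(len(q),np.round(q.min(0),4),np.round(q.max(0),4),np.median(q[:,2]))
E
python3 go.py 0.461 0.2735 0.256
```

```text
[0.4612 0.2751] 0.061487211202578704
10098 [0.4096 0.2202 0.06  ] [0.5073 0.3224 0.0715] 0.06181572496956948
t 10.925 p [0.4615 0.2726 0.3584] F [ 0.57  0.17 -2.47] w 0.0294 q [ 0.33  0.47  1.7  -0.    0.97 -1.15]
shift [0.014 0.021 2.56 ] rot [-0.0002  0.     -0.0014]
```

View pics/w3.png

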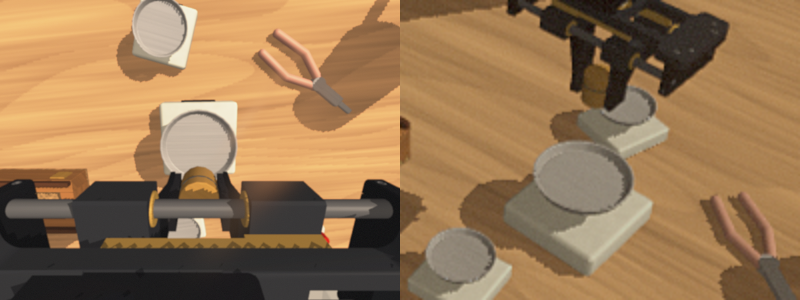

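The tin is held between the fingers above the large dish (left half, (200,180)). The dish floor measures 62 mm in both views. I'll lower it now, slowly at the end.

move_arm:
  commands:
    - [[0.01, 0.01, 0.7, 0, 0, 0], [0.01, 0.01, 1.4, 0, 0, 0], [0.01, 0.01, 2.0, 0, 0, 0], [0.01, 0.01, 2.4, 0, 0, 0], [0.01, 0.01, 2.6, 0, 0, 0], [0.01, 0.01, 2.6, 0, 0, 0], [0.01, 0.01, 2.65, 0, 0, 0], [0.01, 0.01, 2.7, 0, 0, 0], [0.01, 0.01, 2.75, 0, 0, 0], [0.01, 0.01, 2.8, 0, 0, 0], [0.01, 0.01, 2.85, 0, 0, 0], [0.01, 0.01, 2.85, 0, 0, 0]]

```text
time: 12.42
position: [0.4609, 0.2741, 0.2443]
tool_rot: [0.045, 0.999, 0.0, 0.0]
ft_force: [0.3, 1.0, -0.4]
grip_width: 0.0298
grip_force: 20.0
```

move_arm:
  commands:
    - [[0, 0, 0.03, 0, 0, 0], [0, 0, 0.06, 0, 0, 0], [0, 0, 0.09, 0, 0, 0], [0, 0, 0.09, 0, 0, 0], [0, 0, 0.09, 0, 0, 0], [0, 0, 0.09, 0, 0, 0]]

```text
time: 13.18
position: [0.4609, 0.2741, 0.2408]
tool_rot: [0.045, 0.999, 0.0, 0.0]
ft_force: [0.2, -0.1, 0.9]
grip_width: 0.0295
grip_force: 20.0
```

move_arm:
  commands:
    - [[0, 0, 0, 0, 0, 0], [0, 0, 0, 0, 0, 0], [0, 0, 0, 0, 0, 0], [0, 0, 0, 0, 0, 0]]
  claw: -0.05

```text
time: 13.68
position: [0.4607, 0.274, 0.2407]
tool_rot: [0.045, 0.999, -0.0, -0.0]
ft_force: [0.5, 1.1, 0.0]
grip_width: 0.0453
grip_force: 0.0
```

move_arm:
  commands:
    - [[0, 0, -0.3, 0, 0, 0], [0, 0, -0.7, 0, 0, 0], [0, 0, -1.4, 0, 0, 0], [0, 0, -2.4, 0, 0, 0], [-1, 0, -3.4, 0, 0, 0], [-1, 0, -3.4, 0, 0, 0], [-1, 0, -3.4, 0, 0, 0], [-1, 0, -3.4, 0, 0, 0], [-1, 0, -3.4, 0, 0, 0]]

```text
time: 14.8
position: [0.4997, 0.2704, 0.3757]
tool_rot: [0.045, 0.999, -0.0, -0.001]
ft_force: [-0.6, -0.9, 0.1]
grip_width: 0.0458
grip_force: 0.0
```

```bash
python3 - <<'E'
from h import *
c=camera("wrist");a=camera("scene");cv2.imwrite("pics/w4.png",np.hstack([cv2.resize(c["pixels"],(400,300)),cv2.resize(a["pixels"][180:330,320:520],(400,300))]))
P=pts(c);s=cv2.cvtColor(c["pixels"],cv2.COLOR_BGR2HSV)[...,1]
n=np.hypot(P[...,0]-.461,P[...,1]-.2735)
q=P[(n<.04)&(n>.028)&(s<90)];print("dish floor z",np.median(q[:,2]))
q=P[(n<.012)];print("tin top z",np.median(q[:,2]))
E
python3 go.py .46 .27 .4
```

```text
dish floor z 0.28728390311400354
tin top z 0.2789754955007578
t 14.9 p [0.5001 0.2705 0.376 ] F [ 0.16 -0.19  0.17] w 0.046 q [ 0.3   0.49  1.61  0.    1.05 -1.18]
shift [ 0.999 -0.103 -0.598] rot [-0.0007 -0.0017  0.0006]
```

View pics/w4.png

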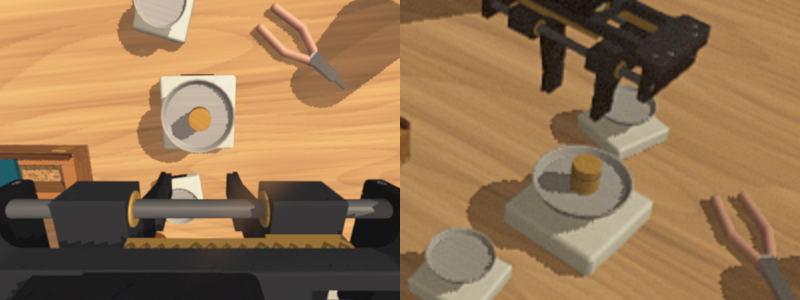

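The tin stands upright and alone in the dish (right half, (586,173)), and the gripper is clear of everything. My printed heights picked up the gripper instead of the dish, so they don't count. I'm handing in.

Run:
```python
from h import *
a=camera("scene");P=pts(a);n=np.hypot(P[...,0]-.461,P[...,1]-.2735);s=cv2.cvtColor(a["pixels"],cv2.COLOR_BGR2HSV)[...,1]
z=P[...,2];print("floor z",np.median(z[(n<.04)&(n>.025)&(s<90)&(z<.1)]),"tin top",np.percentile(z[(n<.012)&(z<.12)],90))
print(hand_in())
```

```text
floor z 0.053875713016012836 tin top 0.08719262660328135
the job is handed in; nothing more can be done
None
```

The tin is standing upright and alone in the dish of the large scale, which has sunk about 8 mm (the limits are 3.5–10 mm), and the job was handed in at about 15 s; the hand-in call did not report the verdict.

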